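Grease the drum sander's bearing

TASK

Take the push grease gun out of its stand by the handle and press its coupler squarely, in line with the tilted grease nipple on the drum sander's bearing, until it snaps on. Keep pushing so that the gun's spring-loaded nozzle goes more than half of its travel into the barrel, and finish while still gripping the gun and holding it pressed there: do not let go or ease off. Do not disturb the jar, the wood blanks or the brush.

Things in the scene. Friction and masses are not known exactly. Their poses are not given: they have to be found in the camera images.
- gun: push grease gun, loose, about 0.35 kg, upright in its stand. Origin: centre of the coupler's mouth (lowest end), nozzle fully out; z along its axis to the handle. Upward: steel nozzle 26 mm wide (19 mm bore, 19.5 deep) to z 38 mm, aluminium barrel 40 mm wide to 72, dark collar 50 mm wide to 78, square wooden handle 30 x 30 mm to 144, flats facing x and y. Grip the flats near z 108 mm
- seat (a point): point on the nozzle's axis, 11.7 mm inside the mouth, where the centre of the nipple's ball sits once snapped on. Moves with the nozzle; axes as the gun's
- nozzle (a joint): how far the nozzle is pushed into the gun's barrel, in m: 0 fully out, 0.014 fully in. Spring: about 9 N to start it, about 14.6 N fully in. Snapping the coupler over the nipple takes less than that (about 3 to 5 N), so the snap comes first
- nipple: steel grease nipple, fixed on one bearing housing, leaning 30 degrees from vertical. Origin: its root on the housing; z along its axis, outward: base 20 mm wide to z 7 mm, neck 9 mm wide, ball head 16 mm wide centred at z 26 mm. Four sprung balls in the coupler, 6 mm inside the mouth, snap behind the head; any turn of the gun about the axis will do
- nipple_head (a point): centre of the nipple's ball head (axes as nipple)
- stand: wooden block 85 x 85 x 55 mm fixed on the bench, with an upright 31 mm through hole in the middle; the gun's nozzle hangs in the hole and the barrel's lower face rests on the block's top. Origin: centre of the underside. The gun lifts straight up out of it, by 40 mm to be clear
- spindle: drum sander, fixed on the bench: plywood base 150 x 290 x 18 mm, wooden drum 80 mm wide and 118 mm long along its y axis, between two grey bearing housings 64 mm in diameter, 36 mm wide, at y = +85 and -85 mm; shaft axis at z 63 mm, drum top at 103 mm. Origin: centre of the underside. The nipple is on the housing at y = +85 mm and leans to -x
- jar: bystander: amber glass jar, 66 mm in diameter, 75 mm tall, loose; origin: centre of the underside
- blanks: bystander: stack of two dark wood blanks, 120 x 50 mm, 24 mm high, loose; origin: centre of the underside, long along its x
- brush: bystander: flat brush lying on the bench along its x axis, loose; origin: its underside, near the middle
There are look-alikes about, which are no part of the job. What is shaped like the stand but pink or red is not meant.

How it is judged (in metres and radians):
On the way, in this order (a step that is already met when the one before it is completed fails the run):
1. the gun is lifted clear of its stand in the gripper (z of gun in the frame of stand above 0.06 m and contact force between the fingers and gun above 2 N and contact force between gun and stand below 0.2 N), for 0.2 s.
2. the coupler is snapped squarely onto the nipple (distance between seat and nipple_head below 0.003 m and angle between the z axis of gun and the z axis of nipple, either way round below 0.14 rad), for 0.1 s.
At the end, for the whole second after the job is handed in: Ball centre within 3 mm of the coupler's seat, gun in line with the nipple within 8 degrees, nozzle more than 7 of 14 mm into the barrel, pressing over 6 N, gun at rest, gripped and off the stand; jar, blanks and brush within 30 mm of their starts (all of step 2 and value of joint nozzle above 0.007 m and contact force between gun and nipple above 6 N and contact force between the fingers and gun above 5 N and contact force between gun and stand below 0.2 N and linear speed of gun below 0.02 m/s and distance of each of jar, blanks, brush from where it was at the start of the episode below 0.03 m); the arm keeps its last pose, push and grip.
It fails at once if a bystander (jar, blanks or brush) was shoved more than 30 mm (distance of any of jar, blanks, brush from where it was at the start of the episode above 0.03 m).
It also fails if it takes over 35 s, if anything falls off the work surface, if the arm or the gripper's body presses on something with over 40 N, if the wrist force passes 120 N, or if a joint passes its speed limit or range.

ROBOT

A 6-joint arm with a two-finger parallel gripper is mounted at the origin on the work surface. World frame = base frame: x ahead of the robot, y to its left, z up, the work surface at z = 0. Lengths are in mm, angles in rad, forces in N, time in s.
With the tool pointing down it reaches from about 250 to 725 mm from the base axis. Payload 9.7 kg.
Tool frame: the origin (TCP) lies at the very end of the fingers, on their centre line; the grasp point (between the pads) lies behind it (hold_point_z is the z of the grasp point in the tool frame, in mm); z points along the fingers, x is the direction in which the jaws open and shut, and the axes are right-handed (so a half turn about z gives the same grasp; the last joint's range is limited). The gripper opens to 85 mm and grips with 20 to 120 N. Pads are 22 mm wide; open, the fingers measure 114 mm over their backs; the gripper's body (76 mm by 85 mm) begins 54 mm behind the grasp point. The pads swing forward as they close: fully open they stand 13 mm farther back than shut.
Start: joints at [1.195, 0.087, 0.176, 1.66, 0, 1.571], TCP at [201.856, 511.616, 231.284] pointing down, gripper open.
Joint ranges: [-3.13, 3.13], [-0.85, 1.81], [-1.15, 1.24], [-2.2, 2.28], [-1.44, 1.52], [-3.14, 3.14]. Speed limits (rad/s): [2.22, 2.22, 2.57, 3.14, 3.14, 3.14].

INTERFACE

Orientations are given as a unit quaternion [w, x, y, z].
In Python, from workcell import * gives the robot as it stands.
- The arm moves only by the tool send_rows, never from a script. Its argument "plan" is a list of rows, each an object with "dp": the shift along the tool's x, y, z in units of 30 mm (1.0 is 30 mm), a list of three; "twist": the turn about the tool's z in units of 5 degrees (1.0 is 5 degrees). In form: [{"dp": [dx, dy, dz], "twist": twist}, ...]. A call has exactly 10 rows; each row is the pose to reach, as a shift and turn from the pose measured when the call began, along the tool's axes at that moment; what a row does not reach only later rows make up. A row lasts 1/12 s, in which the tool goes at most 41.7 mm and 7.16 degrees, less where a joint would pass 70% of its speed; a pose out of reach is approached as far as the arm can. A call with a gripper value outside its range is refused whole. "fingers" is the opening, from 0 (shut) to 1 (fully open), set as the call begins (left out, the last holds). The fingers move at their own pace and stop on an object; "squeeze" is the grip in N (left out, the last holds). Time passes only in rows, so rows that repeat a pose let the fingers close, or fill a call up. It gives the time, the measured TCP pose, the force and the opening at its end, in the units of the state.
- get_state(): the state, without advancing time (a new reading comes with each control period).
- read_camera(name): name is "scene" or "top"; returns a dict with "pixels" (480x640x3 uint8, red, green, blue), "fx", "fy", "cx", "cy" (pixels), "rvec" (rotation vector, rad) and "tvec" (3), from world to camera coordinates, as OpenCV has them. Camera axes: x right, y down, z forward; pixel columns grow to the right and rows downward; lengths in mm; the calibration is good to about 2 mm. A picture is of the moment at which its call begins. There is no depth.
- close_job(): hands the job in, once; it reports no verdict.
The state is a dict: "t": time; "qpos": joint angles; "qvel": joint speeds; "joint_efforts": joint torques, N m; "eef_pos": TCP position; "eef_rot": TCP orientation; "ft_force": force on the tool from outside, world axes, zero at the start; "ft_torque": the same for the moment, N m; "finger_gap": finger opening in mm.
Only numpy, scipy, OpenCV 4.12 (cv2) and the standard library are available. Lean on these libraries where they do the work, as an engineer would, in place of code of your own. Each camera call takes 0.05 s, during which the arm holds its last target.

## Working session

There is one attempt and no reset: what is moved stays moved. The work goes in short steps, Python scripts to look and compute and a tool call to move; the robot and the scene stay as the last step left them, time stands still between calls to the robot, and variables do not carry over. Pictures are saved under pics/ and viewed, and the job is handed in when it is done.

Besides the shell and the picture viewer there is one more tool, called after ">>>" as name([rows], argument=value, ...), one row to a line, values as JSON. send_rows: Moves the arm, as the interface text tells. Its arguments: {"type":"object","properties":{"plan":{"type":"array"},"fingers":{"type":"number"},"squeeze":{"type":"number"}},"required":["plan"]}

```bash
mkdir -p pics; ls -la; cat > h.py <<'E'
from workcell import *
import numpy as np, cv2
def snap(n,fn):
    c=read_camera(n); cv2.imwrite(fn,cv2.cvtColor(c["pixels"],cv2.COLOR_RGB2BGR)); 
    np.savez(fn.replace('.png','.npz'),**c); return c
def K(c): return np.array([[c["fx"],0,c["cx"]],[0,c["fy"],c["cy"]],[0,0,1.]])
def ray(c,u,v):
    R=cv2.Rodrigues(np.array(c["rvec"],float))[0]; t=np.array(c["tvec"],float).reshape(3)
    return -R.T@t, R.T@np.array([(u-c["cx"])/c["fx"],(v-c["cy"])/c["fy"],1])
def onz(c,u,v,z):
    o,d=ray(c,u,v); return o+d*(z-o[2])/d[2]
def proj(c,P):
    return cv2.projectPoints(np.array(P,float).reshape(-1,3),np.array(c["rvec"],float),np.array(c["tvec"],float),K(c),None)[0].reshape(-1,2)
def load(fn):
    d=np.load(fn); return {k:d[k] if d[k].ndim else float(d[k]) for k in d}
E
python3 - <<'E'
from h import *
print(get_state())
for n in("scene","top"):
    c=snap(n,f"pics/{n}0.png"); print({k:v for k,v in c.items() if k!="pixels"}, ray(c,320,240))
E
```

```text
total 12
drwxr-xr-x  3 agent agent 4096 Dec  7 01:35 .
drwxr-xr-x 23 root  root  4096 Dec  7 01:35 ..
drwxr-xr-x  2 agent agent 4096 Dec  7 01:35 pics
{'t': 0.0, 'qpos': array([ 1.19496970e+00,  8.74436212e-02,  1.75121306e-01,  1.65979304e+00,
       -1.66270035e-05,  1.57080313e+00]), 'qvel': array([ 1.18817648e-03,  5.70311026e-04, -1.57167890e-03, -2.05418997e-04,
        3.88111580e-05,  1.36491866e-04]), 'joint_efforts': array([-1.64721663e-03, -5.20386779e+01,  4.64807832e+01,  1.63442502e-02,
       -9.31343016e-05,  1.87779887e-05]), 'eef_pos': array([201.79215334, 511.39501158, 230.58553062]), 'eef_rot': array([ 3.77894622e-04,  8.26754894e-01,  5.62561916e-01, -5.40577380e-04]), 'ft_force': array([-0.13393427, -1.23020353, -0.31922185]), 'ft_torque': array([ 0.04497735,  0.00799287, -0.0365168 ]), 'finger_gap': 85.41226788752351}
{'fx': 433.1592690099823, 'fy': 433.1592690099823, 'cx': 324.2888060463875, 'cy': 236.8664305986817, 'rvec': array([ 1.69077013,  1.7692015 , -0.79820646]), 'tvec': array([ -16.69113759, -295.51736255, 1406.02750444])} (array([1243.18935311,   80.72812342,  715.88103151]), array([-0.73960054, -0.0494686 , -0.67133767]))
{'fx': 534.7448046619136, 'fy': 534.7448046619136, 'cx': 315.10268578058236, 'cy': 231.4608362160713, 'rvec': array([ 2.19737933, -2.15692735,  0.12074157]), 'tvec': array([  25.21963397,  569.66633393, 1219.62263253])} (array([ 446.98712975,   50.70371112, 1268.96287071]), array([ 0.08217329, -0.02141125, -0.99655807]))
```

View pics/scene0.png

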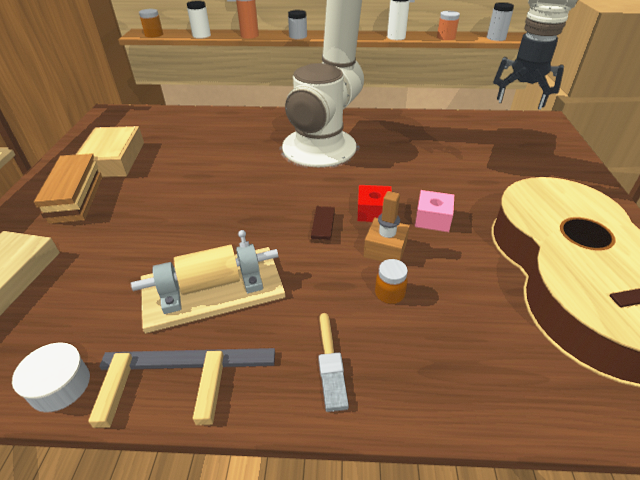

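View pics/top0.png

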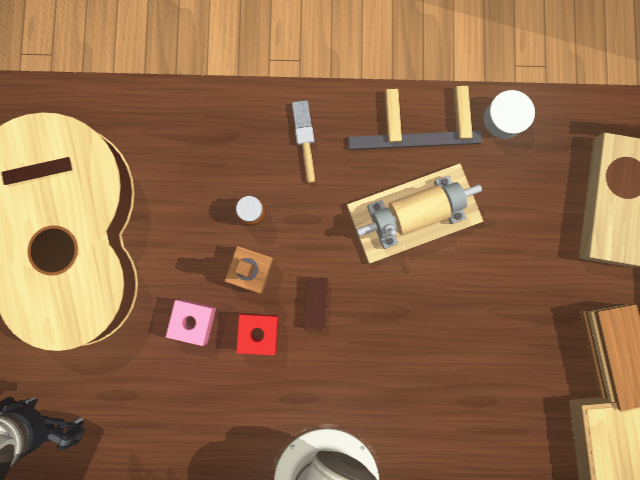

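```bash
python3 - <<'E'
from h import *
import workcell; print([k for k in dir(workcell) if not k.startswith('_')]); print(globals().get('hold_point_z'))
a=cv2.imread('pics/top0.png'); b=cv2.imread('pics/scene0.png')
def cr(i,x,y,w,h,s): return cv2.resize(i[y:y+h,x:x+w],None,fx=s,fy=s,interpolation=cv2.INTER_CUBIC)
cv2.imwrite('pics/c1.png',np.hstack([cr(a,215,235,70,70,5),cr(b,355,180,70,70,5)]))
cv2.imwrite('pics/c2.png',np.vstack([cr(a,340,160,150,110,5)[:,:]]))
cv2.imwrite('pics/c3.png',cr(b,125,220,165,115,4.5))
E
```

```text
['IKError', 'close_job', 'get_state', 'hold_point_z', 'read_camera']
-18.700000000000003
```

View pics/c1.png

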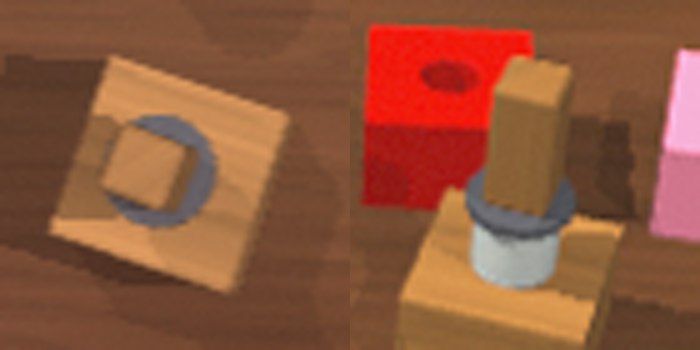

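View pics/c2.png

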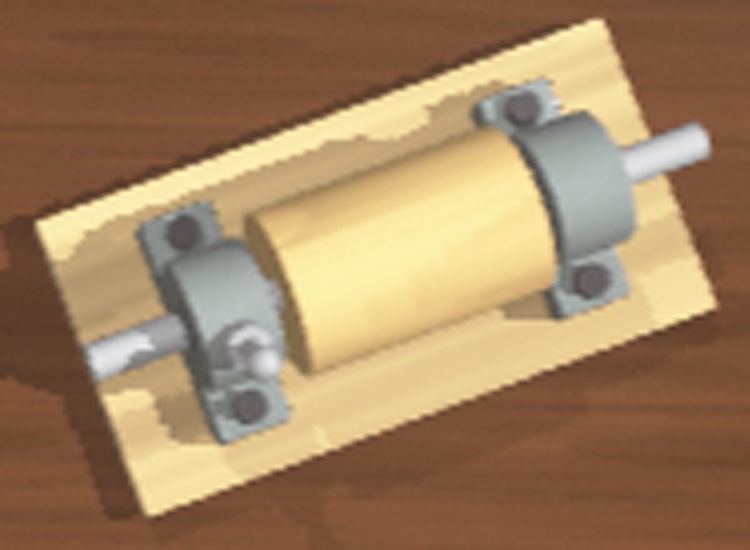

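View pics/c3.png

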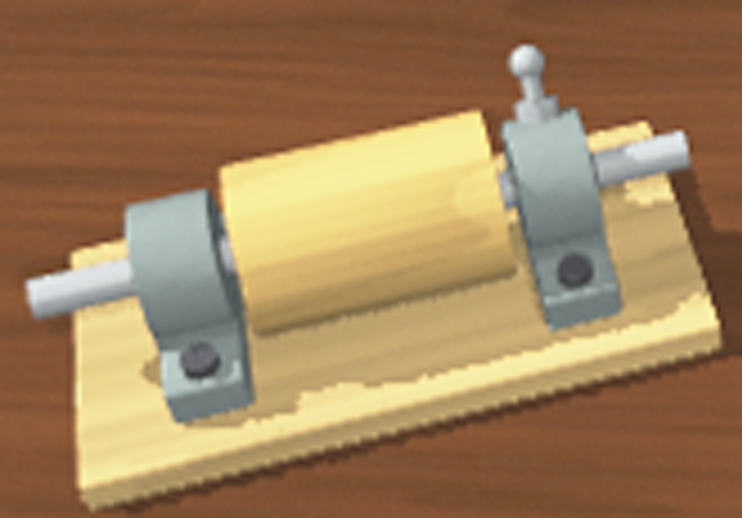

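```bash
cat > m1.py <<'E'
from h import *
T=load('pics/top0.npz'); S=load('pics/scene0.npz')
def tri(u1,u2):
    o1,d1=ray(T,*u1); o2,d2=ray(S,*u2)
    s=np.linalg.lstsq(np.stack([d1,-d2],1),o2-o1,rcond=None)[0]
    p,q=o1+s[0]*d1,o2+s[1]*d2; return (p+q)/2,np.linalg.norm(p-q)
c=[(347.4,204),(460.4,163.4),(483.4,221),(369.6,263.2)]
P=np.array([onz(T,*u,18) for u in c]); print(P.round(1)); 
print([np.linalg.norm(P[i]-P[(i+1)%4]).round(1) for i in range(4)])
cs=[(73,250),(650,122),(720,330),(85,490)]
Q=np.array([onz(S,x/4.5+125,y/4.5+220,18) for x,y in cs]);print(Q.round(1))
ctr=P.mean(0); y=(P[0]+P[3]-P[1]-P[2]);y/=np.linalg.norm(y); x=np.array([y[1],-y[0],0]); print('spindle',ctr,'y',y,'yaw(y)',np.degrees(np.arctan2(y[1],y[0])),'x',x)
ctr2=Q.mean(0); y2=(Q[1]+Q[2]-Q[0]-Q[3]);y2/=np.linalg.norm(y2); print(ctr2,np.degrees(np.arctan2(y2[1],y2[0])))
b=ctr*[1,1,0]+85*y+x*(-29)+np.array([0,0,63+58*np.cos(np.pi/6)]); print('ball model',b, proj(T,b),proj(S,b))
print('ball tri',tri((392.8,232),(241.9,233.3)))
print('nipple axis', (-x*.5+[0,0,.866]))
# stand top
s=[(110,57),(288,117),(235,292),(52,233)]
s=np.array([onz(T,x/5+215,y/5+235,55) for x,y in s]); print('stand',s.round(1),s.mean(0))
e=s[1]-s[0]; print('stand yaw',np.degrees(np.arctan2(e[1],e[0])),np.linalg.norm(e), np.linalg.norm(s[2]-s[1]))
h=[(135,125),(187,153),(160,208),(103,180)]
h=np.array([onz(T,x/5+215,y/5+235,161) for x,y in h]); print('handle',h.round(1),h.mean(0))
for i in range(4):
    e=h[(i+1)%4]-h[i]; print(np.degrees(np.arctan2(e[1],e[0])),np.linalg.norm(e))
g=[(500,77),(533,56),(572,72),(557,101)]
g=np.array([onz(S,(x-350)/5+355,y/5+180,161) for x,y in g]); print('handle S',g.round(1),g.mean(0))
E
python3 m1.py
```

```text
[[ 636.8  -39.5   18. ]
 [ 740.1 -308.6   18. ]
 [ 602.6 -362.    18. ]
 [ 497.9  -93.2   18. ]]
[np.float64(288.2), np.float64(147.6), np.float64(288.5), np.float64(148.9)]
[[ 607.4 -358.5   18. ]
 [ 504.2  -88.5   18. ]
 [ 645.   -35.3   18. ]
 [ 747.8 -301.3   18. ]]
spindle [ 619.34175649 -200.81326882   18.        ] y [-0.36081799  0.93263625  0.        ] yaw(y) 111.15044037318695 x [0.93263625 0.36081799 0.        ]
[ 626.08118312 -195.87829786   18.        ] 111.01868381525664
ball model [ 561.62577569 -132.00290942  113.22947342] [[392.6839953  232.51814803]] [[241.11973726 232.20700702]]
ball tri (array([ 562.77928517, -131.48486684,  111.2563582 ]), np.float64(2.1568600311084514))
nipple axis [-0.46631812 -0.180409    0.866     ]
stand [[528.9 212.8  55. ]
 [503.2 131.4  55. ]
 [423.9 153.2  55. ]
 [448.9 236.4  55. ]] [476.24142021 183.45862759  55.        ]
stand yaw -107.53786946383696 85.40329416432576 82.199407967871
handle [[493.8 187.5 161. ]
 [482.6 165.7 161. ]
 [459.8 176.1 161. ]
 [470.9 199.9 161. ]] [476.78207492 182.28140722 161.        ]
-117.10884797561523 24.494411183703413
155.41587355192587 25.114809494915065
65.05121118067368 26.27519411884384
-28.549231595467443 26.089018308234376
handle S [[483.4 171.7 161. ]
 [467.4 186.9 161. ]
 [478.5 202.9 161. ]
 [499.6 194.8 161. ]] [482.22979812 189.05944141 161.        ]
```

Candidates for the stand (top view): the wooden block at (248,270), which holds the gun; the red block at (258,335); the pink block at (190,322). I choose the wooden one, since the crop shows the handle, collar and barrel standing in it. The nipple ball is at top (393,232) and scene (242,233), leaning toward the robot. My plan is to grip the handle, lift it, pivot the gun 30° in the jaws against the stand's edge, and then dock.

>>> send_rows([
  {"dp":[-0.6,1.1,0],"twist":1.3},
  {"dp":[-1.2,2.3,0],"twist":2.6},
  {"dp":[-1.9,3.5,0],"twist":4.0},
  {"dp":[-2.6,4.7,0],"twist":5.4},
  {"dp":[-3.2,5.9,0],"twist":6.8},
  {"dp":[-3.8,7.0,0],"twist":8.2},
  {"dp":[-4.5,8.2,0],"twist":9.6},
  {"dp":[-5.1,9.4,0],"twist":11.0},
  {"dp":[-5.8,10.6,0],"twist":12.4},
  {"dp":[-6.4,11.7,0],"twist":13.8},
], fingers=1, squeeze=25)

```text
t: 0.93
eef_pos: [458.7, 201.8, 230.7]
eef_rot: [0.001, 1.0, -0.008, -0.0]
ft_force: [0.6, 0.8, -1.0]
finger_gap: 85.5
```

```bash
cat >> h.py <<'E'
def tool():
    s=get_state(); w,x,y,z=s["eef_rot"]
    from scipy.spatial.transform import Rotation as Ro
    R=Ro.from_quat([x,y,z,w]).as_matrix(); return s,R
def show():
    s,R=tool(); print('t',round(s["t"],2),'pos',s["eef_pos"].round(1),'yaw',np.degrees(np.arctan2(R[1,0],R[0,0])).round(2),'z',R[:,2].round(3),'F',s["ft_force"].round(1),'gap',round(s["finger_gap"],1),'q',s["qpos"].round(2)); return s,R
def go(P,yaw=None):
    s,R=tool(); d=R.T@(np.array(P,float)-s["eef_pos"])/30; 
    y=np.degrees(np.arctan2(R[1,0],R[0,0])); print('dp',d.round(2),'twist',None if yaw is None else round(((y-yaw+180)%360-180)/5,2))
E
python3 -c "
from h import *
show(); go([477,183,215],-26)"
```

```text
t 0.93 pos [458.7 201.8 230.7] yaw -0.9 z [-0.001 -0.001 -1.   ] F [ 0.6  0.8 -1. ] gap 85.5 q [ 0.42 -0.03  0.06  1.66 -0.    2.  ]
dp [0.62 0.62 0.52] twist 5.02
```

>>> send_rows([
  {"dp":[0.2,0.2,0.2],"twist":1.3},
  {"dp":[0.4,0.4,0.4],"twist":2.6},
  {"dp":[0.62,0.62,0.6],"twist":4.0},
  {"dp":[0.62,0.62,0.8],"twist":5.0},
  {"dp":[0.62,0.62,1.0],"twist":5.0},
  {"dp":[0.62,0.62,1.0],"twist":5.0},
  {"dp":[0.62,0.62,1.0],"twist":5.0},
  {"dp":[0.62,0.62,1.0],"twist":5.0},
  {"dp":[0.62,0.62,1.0],"twist":5.0},
  {"dp":[0.62,0.62,1.0],"twist":5.0},
])

```text
t: 1.77
eef_pos: [477.0, 183.2, 201.1]
eef_rot: [0.001, 0.975, -0.223, 0.0]
ft_force: [-0.2, 0.6, -0.1]
finger_gap: 85.1
```

```bash
python3 -c "
from h import *
s,R=show(); 
T=snap('top','pics/top1.png');S=snap('scene','pics/scene1.png')
p=s['eef_pos']
print(proj(T,p),proj(S,p))
a=cv2.imread('pics/top1.png'); b=cv2.imread('pics/scene1.png')
cr=lambda i,x,y,w,h,s: cv2.resize(i[y:y+h,x:x+w],None,fx=s,fy=s,interpolation=cv2.INTER_CUBIC)
cv2.imwrite('pics/c4.png',np.hstack([cr(a,195,210,100,120,4),cr(b,340,110,100,120,4)]))
"
```

```text
t 1.77 pos [477.  183.2 201.1] yaw -25.82 z [-0.    -0.001 -1.   ] F [-0.2  0.6 -0.1] gap 85.1 q [ 0.37 -0.02  0.01  1.6  -0.    2.39]
[[241.42779019 267.57461797]] [[392.00014038 178.2525947 ]]
```

View pics/c4.png

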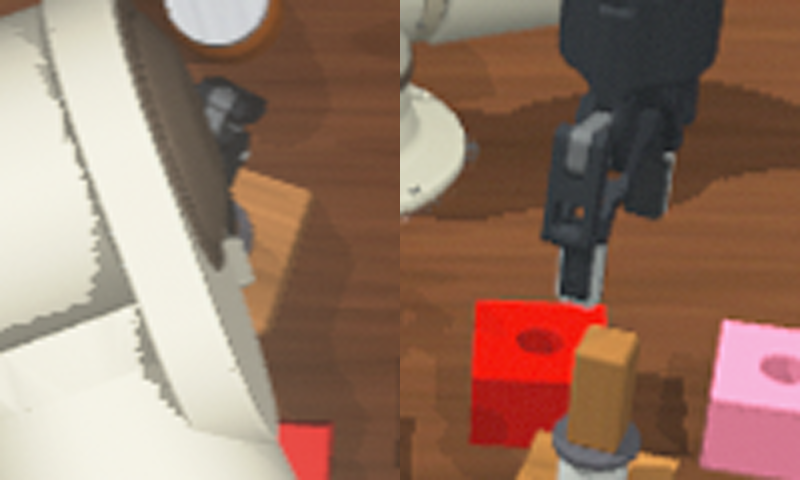

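```bash
python3 -c "
from h import *
s,R=tool();S=load('pics/scene1.npz')
for g in (40,50):
  for dz in (0,-13):
    print(g,dz,proj(S,[s['eef_pos']+R@[sx*g,0,dz] for sx in (1,-1)]).round(1))
print(proj(S,[[477,183,161],[482,189,161]]))
"
```

```text
40 0 [[384.6 188.1]
 [398.9 169.1]]
40 -13 [[385.1 182.8]
 [399.6 163.9]]
50 0 [[382.6 190.6]
 [400.6 166.8]]
50 -13 [[383.2 185.3]
 [401.3 161.7]]
[[390.09984626 193.7663818 ]
 [393.05271133 195.20582804]]
```

```bash
python3 -c "
from h import *
go([478.5,185,106.5],-26)"
```

```text
dp [ 0.01 -0.08  3.15] twist 0.03
```

>>> send_rows([
  {"dp":[0,-0.08,0.5],"twist":0},
  {"dp":[0,-0.08,1.0],"twist":0},
  {"dp":[0,-0.08,1.5],"twist":0},
  {"dp":[0,-0.08,2.0],"twist":0},
  {"dp":[0,-0.08,2.5],"twist":0},
  {"dp":[0,-0.08,2.8],"twist":0},
  {"dp":[0,-0.08,3.0],"twist":0},
  {"dp":[0,-0.08,3.15],"twist":0},
  {"dp":[0,-0.08,3.15],"twist":0},
  {"dp":[0,-0.08,3.15],"twist":0},
])

```text
t: 2.7
eef_pos: [478.3, 185.2, 107.0]
eef_rot: [0.0, 0.975, -0.224, 0.0]
ft_force: [-0.2, 0.0, 0.7]
finger_gap: 85.8
```

>>> send_rows([
  {"dp":[0,0,0],"twist":0},
  {"dp":[0,0,0],"twist":0},
  {"dp":[0,0,0],"twist":0},
  {"dp":[0,0,0],"twist":0},
  {"dp":[0,0,0],"twist":0},
  {"dp":[0,0,0],"twist":0},
  {"dp":[0,0,0],"twist":0},
  {"dp":[0,0,0],"twist":0},
  {"dp":[0,0,0],"twist":0},
  {"dp":[0,0,0],"twist":0},
], fingers=0, squeeze=30)

```text
t: 3.53
eef_pos: [478.4, 185.4, 107.3]
eef_rot: [0.0, 0.975, -0.224, 0.0]
ft_force: [-0.2, 2.3, 5.0]
finger_gap: 31.1
```

```bash
python3 -c "
from h import *
show()"
```

```text
t 3.53 pos [478.4 185.4 107.3] yaw -25.84 z [ 0.001 -0.001 -1.   ] F [-0.2  2.3  5. ] gap 31.1 q [ 0.37 -0.01 -0.17  1.42 -0.    2.39]
```

>>> send_rows([
  {"dp":[0,0,-0.2],"twist":0},
  {"dp":[0,0,-0.5],"twist":0},
  {"dp":[0,0,-0.9],"twist":0},
  {"dp":[0,0,-1.3],"twist":0},
  {"dp":[0,0,-1.7],"twist":0},
  {"dp":[0,0,-2.0],"twist":0},
  {"dp":[0,0,-2.2],"twist":0},
  {"dp":[0,0,-2.2],"twist":0},
  {"dp":[0,0,-2.2],"twist":0},
  {"dp":[0,0,-2.2],"twist":0},
])

```text
t: 4.37
eef_pos: [478.1, 185.3, 172.7]
eef_rot: [0.0, 0.975, -0.224, 0.0]
ft_force: [0.3, -0.2, -2.9]
finger_gap: 30.9
```

```bash
python3 -c "
from h import *
show()
T=snap('top','pics/top2.png');S=snap('scene','pics/scene2.png')
a=cv2.imread('pics/top2.png'); b=cv2.imread('pics/scene2.png')
cr=lambda i,x,y,w,h,s: cv2.resize(i[y:y+h,x:x+w],None,fx=s,fy=s,interpolation=cv2.INTER_CUBIC)
cv2.imwrite('pics/c5.png',np.hstack([cr(a,195,210,100,140,4),cr(b,340,120,100,140,4)]))
"
```

```text
t 4.37 pos [478.1 185.3 172.7] yaw -25.85 z [-0.    -0.001 -1.   ] F [ 0.3 -0.2 -2.9] gap 30.9 q [ 0.37 -0.02 -0.04  1.54 -0.    2.39]
```

View pics/c5.png

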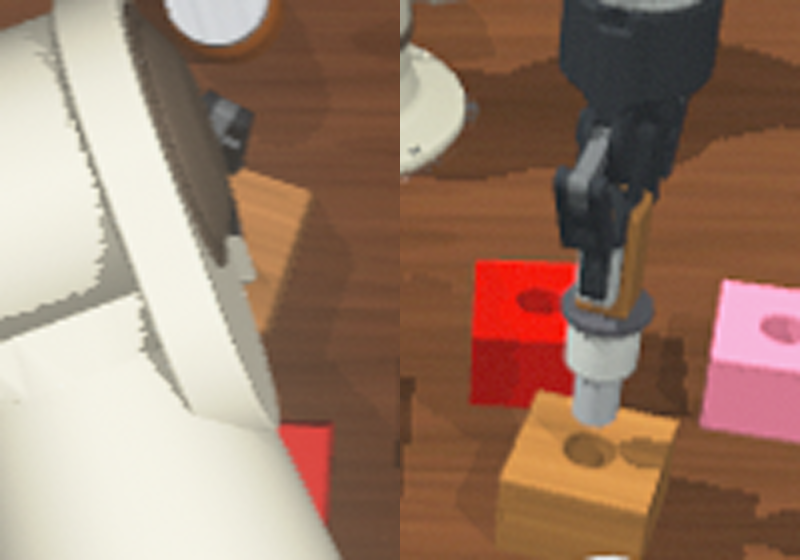

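```bash
python3 -c "
from h import *
go([498.5,250,172.7],-17.5);go([498.5,250,115],-17.5)"
```

```text
dp [-0.33 -2.24 -0.01] twist -1.67
dp [-0.33 -2.24  1.92] twist -1.67
```

>>> send_rows([
  {"dp":[-0.08,-0.5,0],"twist":-0.4},
  {"dp":[-0.16,-1.1,0],"twist":-0.8},
  {"dp":[-0.25,-1.7,0],"twist":-1.2},
  {"dp":[-0.33,-2.24,0],"twist":-1.67},
  {"dp":[-0.33,-2.24,0.3],"twist":-1.67},
  {"dp":[-0.33,-2.24,0.8],"twist":-1.67},
  {"dp":[-0.33,-2.24,1.3],"twist":-1.67},
  {"dp":[-0.33,-2.24,1.7],"twist":-1.67},
  {"dp":[-0.33,-2.24,1.92],"twist":-1.67},
  {"dp":[-0.33,-2.24,1.92],"twist":-1.67},
])

```text
t: 5.3
eef_pos: [497.5, 249.5, 112.9]
eef_rot: [0.001, 0.988, -0.152, -0.001]
ft_force: [0.1, -0.2, -3.3]
finger_gap: 29.6
```

```bash
python3 -c "
from h import *
show()
S=snap('scene','pics/scene3.png');T=snap('top','pics/top3.png')
b=cv2.imread('pics/scene3.png');a=cv2.imread('pics/top3.png')
cr=lambda i,x,y,w,h,s: cv2.resize(i[y:y+h,x:x+w],None,fx=s,fy=s,interpolation=cv2.INTER_CUBIC)
cv2.imwrite('pics/c6.png',np.hstack([cr(a,185,190,100,140,4),cr(b,350,140,100,140,4)]))
"
```

```text
t 5.3 pos [497.5 249.5 112.9] yaw -17.5 z [-0.003 -0.002 -1.   ] F [ 0.1 -0.2 -3.3] gap 29.6 q [ 0.47  0.09 -0.04  1.44 -0.    2.34]
```

View pics/c6.png

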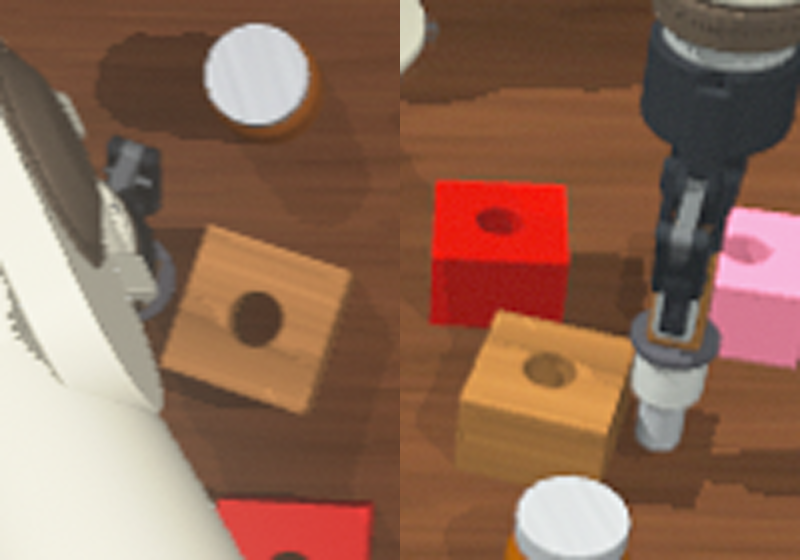

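>>> send_rows([
  {"dp":[0,0,-0.17],"twist":0},
  {"dp":[0,0.2,-0.17],"twist":0},
  {"dp":[0,0.35,-0.17],"twist":0},
  {"dp":[0,0.5,-0.17],"twist":0},
  {"dp":[0,0.65,-0.17],"twist":0},
  {"dp":[0,0.8,-0.17],"twist":0},
  {"dp":[0,0.95,-0.17],"twist":0},
  {"dp":[0,1.1,-0.17],"twist":0},
  {"dp":[0,1.25,-0.17],"twist":0},
  {"dp":[0,1.4,-0.17],"twist":0},
])

```text
t: 6.23
eef_pos: [485.7, 209.5, 120.0]
eef_rot: [0.001, 0.988, -0.152, -0.0]
ft_force: [2.3, 3.5, -4.3]
finger_gap: 29.7
```

```bash
python3 -c "
from h import *
show()
S=snap('scene','pics/scene4.png')
b=cv2.imread('pics/scene4.png')
cr=lambda i,x,y,w,h,s: cv2.resize(i[y:y+h,x:x+w],None,fx=s,fy=s,interpolation=cv2.INTER_CUBIC)
cv2.imwrite('pics/c7.png',cr(b,350,140,100,140,4))
"
```

```text
t 6.23 pos [485.7 209.5 120. ] yaw -17.5 z [-0.    -0.001 -1.   ] F [ 2.3  3.5 -4.3] gap 29.7 q [ 0.41  0.02 -0.1   1.44 -0.    2.28]
```

View pics/c7.png

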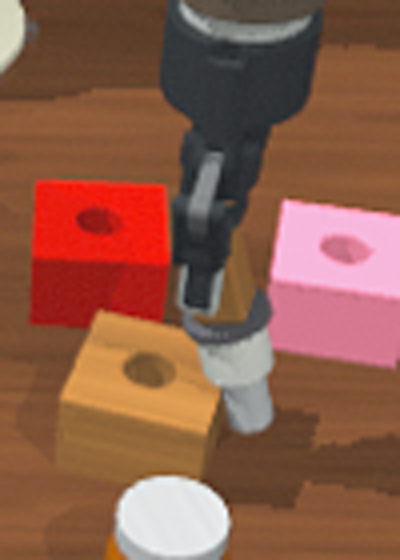

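>>> send_rows([
  {"dp":[0,0.1,0],"twist":0},
  {"dp":[0,0.2,0],"twist":0},
  {"dp":[0,0.3,0],"twist":0},
  {"dp":[0,0.4,0],"twist":0},
  {"dp":[0,0.5,0],"twist":0},
  {"dp":[0,0.55,0],"twist":0},
  {"dp":[0,0.55,0],"twist":0},
  {"dp":[0,0.55,0],"twist":0},
  {"dp":[0,0.55,0],"twist":0},
  {"dp":[0,0.55,0],"twist":0},
])

```text
t: 7.12
eef_pos: [480.2, 193.0, 119.9]
eef_rot: [0.001, 0.988, -0.152, -0.0]
ft_force: [0.6, 2.5, -3.2]
finger_gap: 29.9
```

```bash
python3 -c "
from h import *
show();go([556,-50,235],-69)
S=snap('scene','pics/scene5.png')
b=cv2.imread('pics/scene5.png')
cr=lambda i,x,y,w,h,s: cv2.resize(i[y:y+h,x:x+w],None,fx=s,fy=s,interpolation=cv2.INTER_CUBIC)
cv2.imwrite('pics/c8.png',cr(b,350,140,100,140,4))
"
```

```text
t 7.12 pos [480.2 193.  119.9] yaw -17.52 z [-0.001 -0.002 -1.   ] F [ 0.6  2.5 -3.2] gap 29.9 q [ 0.38 -0.   -0.13  1.44 -0.    2.26]
dp [ 4.84  6.97 -3.82] twist 10.3
```

View pics/c8.png

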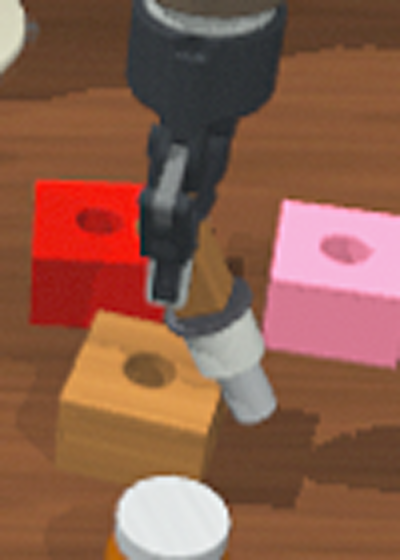

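```bash
python3 -c "
from h import *
go([493.5,-158.5,226],-68.9)"
```

```text
dp [ 3.95 11.05 -3.51] twist 10.28
```

>>> send_rows([
  {"dp":[0,0,0],"twist":0},
  {"dp":[0,0,0],"twist":0},
  {"dp":[0,0,0],"twist":0},
  {"dp":[0,0,-0.4],"twist":0},
  {"dp":[0,0,-1.0],"twist":0},
  {"dp":[0,0,-1.7],"twist":0},
  {"dp":[0,0,-2.4],"twist":0},
  {"dp":[0,0,-3.0],"twist":0},
  {"dp":[0,0,-3.5],"twist":0},
  {"dp":[0,0,-3.5],"twist":0},
], fingers=0, squeeze=110)

```text
t: 8.0
eef_pos: [481.1, 193.2, 228.7]
eef_rot: [0.0, 0.988, -0.152, 0.001]
ft_force: [0.5, 0.3, -3.1]
finger_gap: 28.7
```

```bash
python3 -c "
from h import *
show();go([493.5,-158.5,226],-68.9)"
```

```text
t 8.0 pos [481.1 193.2 228.7] yaw -17.53 z [ 0.003 -0.001 -1.   ] F [ 0.5  0.3 -3.1] gap 28.7 q [ 0.38  0.01  0.09  1.65 -0.    2.26]
dp [ 3.93 11.05  0.1 ] twist 10.27
```

>>> send_rows([
  {"dp":[0.3,0.7,0],"twist":0.8},
  {"dp":[0.7,1.8,0],"twist":1.9},
  {"dp":[1.1,3.0,0],"twist":3.0},
  {"dp":[1.5,4.2,0],"twist":4.1},
  {"dp":[1.9,5.4,0],"twist":5.2},
  {"dp":[2.3,6.6,0],"twist":6.3},
  {"dp":[2.7,7.8,0],"twist":7.4},
  {"dp":[3.1,8.9,0],"twist":8.5},
  {"dp":[3.5,10.0,0.1],"twist":9.5},
  {"dp":[3.93,11.05,0.1],"twist":10.27},
])

```text
t: 8.83
eef_pos: [492.6, -160.5, 225.1]
eef_rot: [0.0, 0.823, -0.568, 0.001]
ft_force: [0.9, 0.1, -3.7]
finger_gap: 28.9
```

>>> send_rows([
  {"dp":[0,0,0],"twist":0},
  {"dp":[0,0,0],"twist":0},
  {"dp":[0,0,0],"twist":0},
  {"dp":[0,0,0],"twist":0},
  {"dp":[0,0,0],"twist":0},
  {"dp":[0,0,0],"twist":0},
  {"dp":[0,0,0],"twist":0},
  {"dp":[0,0,0],"twist":0},
  {"dp":[0,0,0],"twist":0},
  {"dp":[0,0,0],"twist":0},
])

```text
t: 9.67
eef_pos: [492.6, -160.3, 225.2]
eef_rot: [0.0, 0.823, -0.568, 0.001]
ft_force: [0.8, 0.9, -2.3]
finger_gap: 28.9
```

```bash
python3 -c "
from h import *
s,R=show();go([493.5,-158.5,226],-68.9)
T=snap('top','pics/top6.png');S=snap('scene','pics/scene6.png')
b=cv2.imread('pics/scene6.png');a=cv2.imread('pics/top6.png')
cr=lambda i,x,y,w,h,s: cv2.resize(i[y:y+h,x:x+w],None,fx=s,fy=s,interpolation=cv2.INTER_CUBIC)
cv2.imwrite('pics/c9.png',np.hstack([cr(a,340,180,80,100,5),cr(b,200,160,80,100,5)]))
"
```

```text
t 9.67 pos [ 492.6 -160.3  225.2] yaw -69.16 z [ 0.001 -0.001 -1.   ] F [ 0.8  0.9 -2.3] gap 28.9 q [-0.31  0.01  0.08  1.64 -0.    2.46]
dp [-0.05 -0.05 -0.03] twist -0.05
```

View pics/c9.png

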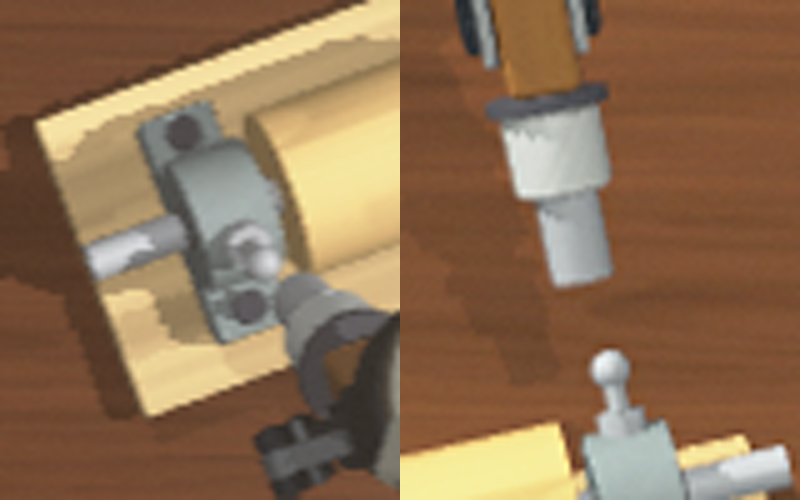

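View pics/scene6.png

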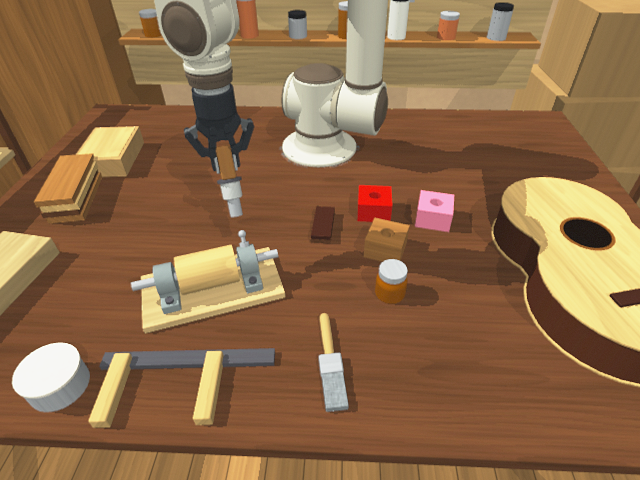

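```bash
python3 -c "
from h import *
b=cv2.imread('pics/scene6.png');a=cv2.imread('pics/top6.png')
cr=lambda i,x,y,w,h,s: cv2.resize(i[y:y+h,x:x+w],None,fx=s,fy=s,interpolation=cv2.INTER_CUBIC)
cv2.imwrite('pics/c10.png',cr(a,380,220,50,42,14))
cv2.imwrite('pics/c11.png',cr(b,210,170,45,70,8))
"
```

View pics/c10.png

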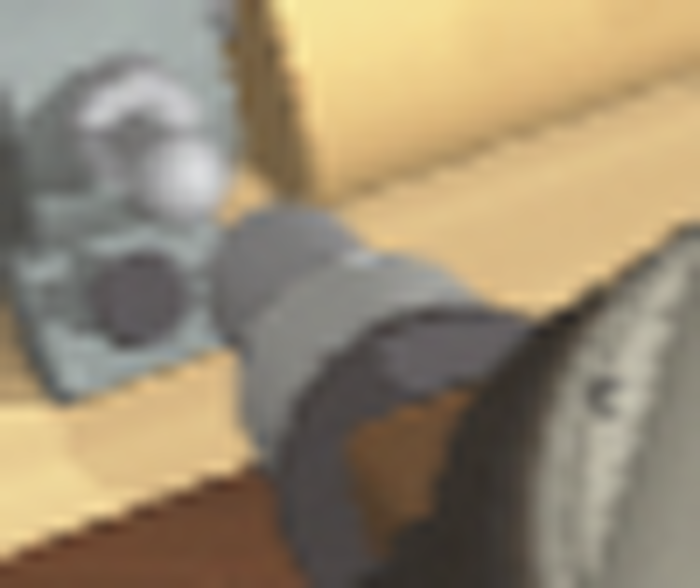

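View pics/c11.png

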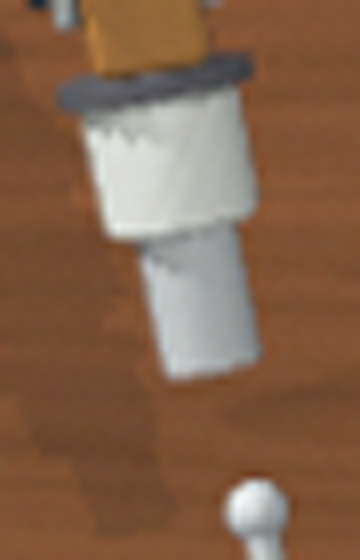

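```bash
cat > m2.py <<'E'
from h import *
from m1 import tri
T=load('pics/top6.npz'); S=load('pics/scene6.npz')
s,R=tool()
H=s['eef_pos']+R@[0,0,-18.7]
print('---');print('mouth',tri((400.3,239.7),(236.5,215.5)),'ball',tri((393.4,232.5),(242.0,233.75)))
for th in (25,28,31,34):
    a=R@np.array([0,np.sin(np.radians(th)),-np.cos(np.radians(th))])
    P=[H+a*(z-109) for z in (0,38,75)]
    print(th,a.round(3),P[0].round(1),'top',proj(T,P).round(1).tolist(),'scene',proj(S,P).round(1).tolist())
E
python3 m2.py | sed -n '/---/,$p'
```

```text
---
mouth (array([ 543.45101051, -142.29807045,  143.75133434]), np.float64(2.161571725428272)) ball (array([ 561.80484081, -132.44561489,  109.1465247 ]), np.float64(3.5346139264985683))
25 [-0.396 -0.149  0.906] [ 535.8 -144.1  145.1] top [[400.7, 243.4], [406.4, 249.5], [412.3, 255.8]] scene [[235.8, 212.7], [232.2, 195.2], [228.6, 177.7]]
28 [-0.44  -0.166  0.883] [ 540.5 -142.3  147.7] top [[400.1, 241.0], [406.0, 247.9], [412.1, 255.1]] scene [[236.0, 213.1], [232.3, 195.4], [228.6, 177.8]]
31 [-0.482 -0.182  0.857] [ 545.2 -140.5  150.5] top [[399.5, 238.7], [405.6, 246.4], [411.9, 254.3]] scene [[236.2, 213.5], [232.4, 195.6], [228.7, 177.9]]
34 [-0.524 -0.198  0.829] [ 549.7 -138.8  153.6] top [[398.9, 236.4], [405.2, 244.8], [411.7, 253.6]] scene [[236.4, 213.7], [232.5, 195.7], [228.7, 177.9]]
```

```bash
cat > m3.py <<'E'
from h import *
import sys
def sil(fn, y0,y1,xr):
    b=cv2.imread(fn).astype(float); 
    sat=(b.max(2)-b.min(2)); out=[]
    for y in range(y0,y1):
        xs=np.arange(*xr); v=sat[y,xr[0]:xr[1]]
        m=v<45
        lab=np.flatnonzero(m)
        if len(lab)<3: continue
        # subpixel edges at 40
        i,j=lab[0],lab[-1]
        L=xs[i]-1+(v[i-1]-40)/(v[i-1]-v[i]+1e-6) if v[i-1]>45 else xs[i]
        Rr=xs[j]+(40-v[j])/(v[j+1]-v[j]+1e-6)
        out.append((y,L,Rr)); 
    return np.array(out)
if __name__=="__main__":
    o=sil('pics/scene6.png',174,246,(212,252))
    for r in o: print(int(r[0]),r[1:].round(1),'mid',round(r[1:].mean(),2),'w',round(r[2]-r[1],1))
E
python3 m3.py
```

```text
Traceback (most recent call last):
  File "m3.py", line 18, in <module>
    o=sil('pics/scene6.png',174,246,(212,252))
  File "m3.py", line 14, in sil
    Rr=xs[j]+(40-v[j])/(v[j+1]-v[j]+1e-6)
                        ~^^^^^
IndexError: index 40 is out of bounds for axis 0 with size 40
```

```bash
sed -i 's/^        Rr=.*/        if j+1>=len(v): continue\n        Rr=xs[j]+(40-v[j])\/(v[j+1]-v[j]+1e-6)/; s/if v\[i-1\]>45 else/if i>0 and v[i-1]>45 else/' m3.py; python3 m3.py
```

```text
176 [236.1 239.7] mid 237.89 w 3.6
177 [235.  240.9] mid 237.96 w 5.9
178 [232.5 241.3] mid 236.88 w 8.8
179 [219.6 241.1] mid 230.33 w 21.5
180 [217.1 239.5] mid 228.3 w 22.5
181 [216.5 239.4] mid 227.95 w 22.9
182 [216.5 239.6] mid 228.04 w 23.1
183 [216.9 239.8] mid 228.33 w 22.9
184 [219.3 239.8] mid 229.53 w 20.5
185 [219.7 240.1] mid 229.94 w 20.4
186 [219.8 240.4] mid 230.11 w 20.6
187 [219.9 240.5] mid 230.23 w 20.6
188 [220.1 240.8] mid 230.43 w 20.7
189 [220.4 240.9] mid 230.61 w 20.5
190 [220.5 241.1] mid 230.83 w 20.6
191 [220.9 241.4] mid 231.12 w 20.5
192 [221.  241.5] mid 231.26 w 20.4
193 [221.4 241.7] mid 231.55 w 20.4
194 [221.7 241.9] mid 231.8 w 20.1
195 [221.9 241.6] mid 231.76 w 19.7
196 [221.9 241.2] mid 231.57 w 19.3
197 [222.1 240. ] mid 231.04 w 17.8
198 [222.4 239.2] mid 230.79 w 16.9
199 [222.8 239.4] mid 231.11 w 16.6
200 [226.1 239.5] mid 232.82 w 13.4
201 [226.6 239.8] mid 233.19 w 13.2
202 [226.7 239.9] mid 233.31 w 13.1
203 [226.9 240.4] mid 233.66 w 13.5
204 [227.2 240.4] mid 233.81 w 13.3
205 [227.4 240.5] mid 233.99 w 13.1
206 [227.5 240.8] mid 234
[... 190 characters left out ...]
212 [228.8 241.9] mid 235.33 w 13.1
213 [229.  242.3] mid 235.66 w 13.4
214 [229.4 242.3] mid 235.83 w 12.9
215 [229.6 241.1] mid 235.33 w 11.6
216 [229.8 238.4] mid 234.1 w 8.5
217 [230.9 233.1] mid 231.99 w 2.3
230 [239.7 243.7] mid 241.7 w 4.1
231 [238.3 244.7] mid 241.5 w 6.5
232 [237.7 245.5] mid 241.59 w 7.8
233 [237.5 245.6] mid 241.55 w 8.0
234 [237.5 245.5] mid 241.51 w 8.1
235 [237.7 245.4] mid 241.57 w 7.7
236 [238.4 244.9] mid 241.63 w 6.5
237 [239.5 244.8] mid 242.17 w 5.2
238 [240.2 244.9] mid 242.54 w 4.6
239 [240.5 245.2] mid 242.83 w 4.7
240 [240.6 245.4] mid 242.99 w 4.8
241 [240.8 248.3] mid 244.54 w 7.5
242 [239.9 248.4] mid 244.18 w 8.5
243 [238.7 248.6] mid 243.68 w 9.9
```

```bash
python3 -c "
from h import *
s,R=show();S=load('pics/scene6.npz');T=load('pics/top6.npz')
b=np.array([562,-132,112.])
for v in ([1,0,0],[0,.5,-.866],[0,.866,.5]):
  print(v,proj(S,[b,b+R@np.array(v)*10])@[[1,0],[0,1]],proj(T,[b,b+R@np.array(v)*10]))
"
```

```text
t 9.77 pos [ 492.6 -160.4  225.2] yaw -69.17 z [ 0.001 -0.001 -1.   ] F [ 0.2  0.  -3.3] gap 28.8 q [-0.31  0.01  0.08  1.64 -0.    2.46]
[1, 0, 0] [[241.16502245 232.75998947]
 [236.46114235 233.74276934]] [[392.59403551 232.40114913]
 [396.88177379 230.85831784]]
[0, 0.5, -0.866] [[241.16502245 232.75998947]
 [240.2106828  228.19920697]] [[392.59403551 232.40114913]
 [394.0358056  234.1892924 ]]
[0, 0.866, 0.5] [[241.16502245 232.75998947]
 [240.77099312 231.99289756]] [[392.59403551 232.40114913]
 [393.62688987 236.32979727]]
```

>>> send_rows([
  {"dp":[-0.05,-0.08,0.14],"twist":0},
  {"dp":[-0.11,-0.16,0.28],"twist":0},
  {"dp":[-0.11,-0.25,0.42],"twist":0},
  {"dp":[-0.11,-0.33,0.57],"twist":0},
  {"dp":[-0.11,-0.42,0.72],"twist":0},
  {"dp":[-0.11,-0.42,0.72],"twist":0},
  {"dp":[-0.11,-0.42,0.72],"twist":0},
  {"dp":[-0.11,-0.42,0.72],"twist":0},
  {"dp":[-0.11,-0.42,0.72],"twist":0},
  {"dp":[-0.11,-0.42,0.72],"twist":0},
])

```text
t: 10.6
eef_pos: [503.3, -153.0, 203.9]
eef_rot: [0.0, 0.823, -0.568, 0.001]
ft_force: [0.3, 0.5, -3.3]
finger_gap: 29.0
```

```bash
python3 -c "
from h import *
from m3 import sil
s,R=show()
T=snap('top','pics/top7.png');S=snap('scene','pics/scene7.png')
b=cv2.imread('pics/scene7.png');a=cv2.imread('pics/top7.png')
cr=lambda i,x,y,w,h,s: cv2.resize(i[y:y+h,x:x+w],None,fx=s,fy=s,interpolation=cv2.INTER_CUBIC)
cv2.imwrite('pics/c12.png',np.hstack([cr(a,380,215,40,50,10),cr(b,215,195,40,50,10)]))
for r in sil('pics/scene7.png',190,240,(212,254)): print(int(r[0]),r[1:].round(1),'mid',round(r[1:].mean(),2),'w',round(r[2]-r[1],1))
"
```

```text
t 10.6 pos [ 503.3 -153.   203.9] yaw -69.17 z [ 0.002 -0.001 -1.   ] F [ 0.3  0.5 -3.3] gap 29.0 q [-0.29  0.02  0.05  1.6  -0.    2.48]
190 [234.9 245.1] mid 239.97 w 10.2
191 [222.3 244.5] mid 233.39 w 22.3
192 [220.6 243.3] mid 231.94 w 22.7
193 [220.4 243.3] mid 231.88 w 22.9
194 [220.6 243.5] mid 232.03 w 23.0
195 [221.5 243.7] mid 232.61 w 22.2
196 [223.5 243.8] mid 233.63 w 20.3
197 [223.9 244.1] mid 234.03 w 20.2
198 [224.  244.4] mid 234.22 w 20.4
199 [224.2 244.6] mid 234.37 w 20.4
200 [224.6 244.8] mid 234.67 w 20.2
201 [224.6 244.9] mid 234.74 w 20.2
202 [224.6 245.2] mid 234.89 w 20.6
203 [224.8 245.4] mid 235.09 w 20.6
204 [225.  245.5] mid 235.26 w 20.5
205 [225.3 245.7] mid 235.53 w 20.4
206 [225.4 245.9] mid 235.62 w 20.5
207 [225.7 245.7] mid 235.7 w 20.1
208 [225.8 245. ] mid 235.42 w 19.2
209 [227.  243.3] mid 235.17 w 16.3
210 [226.7 243.3] mid 235.0 w 16.7
211 [227.5 243.5] mid 235.48 w 16.0
212 [230.6 243.5] mid 237.05 w 13.0
213 [230.7 243.8] mid 237.21 w 13.1
214 [230.9 243.9] mid 237.41 w 13.0
215 [231.  244.4] mid 237.71 w 13.4
216 [231.3 244.5] mid 237.88 w 13.2
217 [231.5 244.7] mid 238.14 w 13.2
218 [231.6 245. ] mid 238.29 w 13.4
219 [231.8 245.4] mid 238.56 w 13.6
220 [232.  245.5] mid 238.77 w 13.5
221 [232.4 245.5] mid 238.96 w 13.1
222 [232.6 245.8] mid 239.18 w 13.2
223 [232.7 246. ] mid 239.34 w 13.4
224 [232.9 246.3] mid 239.59 w 13.4
225 [233.  246.2] mid 239.6 w 13.1
226 [233.4 245.5] mid 239.42 w 12.1
227 [233.5 243.3] mid 238.43 w 9.8
228 [234.6 238.8] mid 236.71 w 4.3
230 [239.9 243.7] mid 241.82 w 3.8
231 [238.3 244.7] mid 241.48 w 6.4
232 [237.7 245.5] mid 241.58 w 7.8
233 [237.5 245.6] mid 241.57 w 8.0
234 [237.5 245.5] mid 241.51 w 8.0
235 [237.7 245.4] mid 241.56 w 7.7
236 [238.3 244.9] mid 241.61 w 6.5
237 [239.5 244.8] mid 242.16 w 5.2
238 [240.2 244.9] mid 242.56 w 4.6
239 [240.5 245.2] mid 242.83 w 4.7
```

View pics/c12.png

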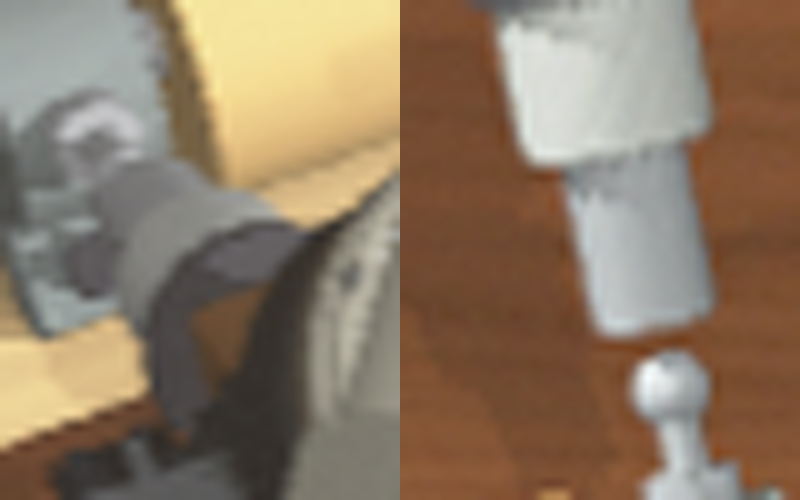

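```bash
python3 -c "
from h import *
T=load('pics/top6.npz'); R=None
s,R=tool()
pos=np.array([492.6,-160.4,225.2]); H=pos+R@[0,0,-18.7]
for th in (28,30,32):
  t=np.radians(th); a=R@np.array([0,np.sin(t),-np.cos(t)]); e1=R@np.array([1,0,0]); e2=np.cross(a,e1)
  for sl in (0,3):
    M=H-a*(109+sl); f=np.linspace(0,6.28,200)[:,None]
    P=proj(T,M+13*(np.cos(f)*e1+np.sin(f)*e2)); print(th,sl,'c',proj(T,M)[0].round(2),'left',P[:,0].min().round(2),'top',P[:,1].min().round(2))
print('obs left',212.5/14-.5+380,'top',207.5/14-.5+220)
m=cv2.imread('pics/top6.png'); print(m[230:246,392:404].sum(2)//3)
m=cv2.imread('pics/top7.png'); print(m[226:242,386:402].sum(2)//3)
"
```

```text
28 0 c [400.11 241.  ] left 394.17 top 235.25
28 3 c [399.66 240.47] left 393.73 top 234.73
30 0 c [399.7  239.45] left 393.76 top 233.76
30 3 c [399.24 238.88] left 393.32 top 233.2
32 0 c [399.31 237.91] left 393.38 top 232.29
32 3 c [398.84 237.31] left 392.93 top 231.7
obs left 394.67857142857144 top 234.32142857142858
[[175 193 186 163 135 111  95  93  96 115 156 179]
 [189 207 210 182 140 119  93  92  95 108 146 172]
 [194 215 219 194 167 151 121  94  95 102 134 160]
 [188 202 209 193 174 173 158 120  95 101 128 150]
 [171 182 187 175 164 170 159 132 113 119 128 135]
 [143 154 153 154 159 134 122 121 125 131 137 147]
 [137 142 160 147 120 118 118 121 123 126 133 137]
 [159 160 155 136 116 119 120 120 121 124 129 133]
 [131 158 145 119 116 116 119 120 119 121 119 123]
 [106 124 117 108 112 115 116 118 118 122 128 134]
 [ 93 116 130 104 110 113 115 115 125 134 135 134]
 [ 92 109 116 100 105 110 109 116 133 134 134 134]
 [ 93 125 139  98 103 104 117 136 132 133 135 135]
 [116 150 145 113  98 113 127 131 133 134 134 135]
 [139 155 155 140  93 102 126 129 131 132 132 133]
 [152 142 
[... 414 characters left out ...]
 123 131 137 130 110  94 110]
 [113 135 133 128 133 125 118 119 121 123 127 132 137 131 110 102]
 [115 142 142 126 117 115 118 119 118 120 123 128 134 140 133 120]
 [131 130 118 105 112 113 117 117 119 121 121 126 132 136 142 145]
 [121 120 112  98 109 111 114 117 118 122 130 134 135 137 139 143]
 [113 117 122 106 103 109 113 115 122 131 133 133 133 135 138 139]
 [138 156 157 136  99 105 110 120 131 133 134 133 134 136 137 139]
 [112 116 111  91  94 102 110 124 130 132 133 134 136 133 119  97]
 [104  91  91  90  90  86 103 128 129 133 134 133 132 121  87  76]
 [ 90  86  93  92  90  94 113 127 131 131 131 122  95  78  77  93]
 [ 90  86  93  92  91  99 116 125 129 129 124  97  67  73  83  96]]
```

```bash
python3 -c "
import numpy as np
p=np.array([0,-1.5,-.85]);a=np.array([0,-.5,.866])
for L in (4,8,12,16): print(L,((p+a*L)/30).round(3))
"
```

```text
4 [ 0.    -0.117  0.087]
8 [ 0.    -0.183  0.203]
12 [ 0.    -0.25   0.318]
16 [ 0.    -0.317  0.434]
```

>>> send_rows([
  {"dp":[0,-0.05,-0.03],"twist":0},
  {"dp":[0,-0.08,0.03],"twist":0},
  {"dp":[0,-0.12,0.09],"twist":0},
  {"dp":[0,-0.15,0.15],"twist":0},
  {"dp":[0,-0.18,0.2],"twist":0},
  {"dp":[0,-0.22,0.26],"twist":0},
  {"dp":[0,-0.25,0.32],"twist":0},
  {"dp":[0,-0.25,0.32],"twist":0},
  {"dp":[0,-0.25,0.32],"twist":0},
  {"dp":[0,-0.25,0.32],"twist":0},
])

```text
t: 11.53
eef_pos: [510.3, -150.3, 194.2]
eef_rot: [0.0, 0.823, -0.568, 0.001]
ft_force: [-0.1, -0.5, -3.5]
finger_gap: 28.7
```

```bash
python3 -c "
from h import *
from m3 import sil
s,R=show()
T=snap('top','pics/top8.png');S=snap('scene','pics/scene8.png')
s,R=show()
b=cv2.imread('pics/scene8.png');a=cv2.imread('pics/top8.png')
cr=lambda i,x,y,w,h,s: cv2.resize(i[y:y+h,x:x+w],None,fx=s,fy=s,interpolation=cv2.INTER_CUBIC)
cv2.imwrite('pics/c13.png',np.hstack([cr(a,375,210,40,50,10),cr(b,215,200,40,50,10)]))
for r in sil('pics/scene8.png',200,250,(212,254))[::2]: print(int(r[0]),'mid',round(r[1:].mean(),2),'w',round(r[2]-r[1],1))
"
```

```text
t 11.53 pos [ 510.3 -150.3  194.2] yaw -69.18 z [ 0.001 -0.001 -1.   ] F [-0.1 -0.5 -3.5] gap 28.7 q [-0.29  0.03  0.05  1.58 -0.    2.49]
t 11.63 pos [ 510.3 -150.3  194.3] yaw -69.18 z [ 0.002 -0.001 -1.   ] F [-0.2 -0.3 -3. ] gap 29.0 q [-0.29  0.03  0.05  1.58 -0.    2.49]
200 mid 233.44 w 23.0
202 mid 235.18 w 20.5
204 mid 235.49 w 20.4
206 mid 235.81 w 20.6
208 mid 236.13 w 20.7
210 mid 236.68 w 20.4
212 mid 237.0 w 20.5
214 mid 236.42 w 18.0
216 mid 236.15 w 16.8
218 mid 238.42 w 13.2
220 mid 238.84 w 13.4
222 mid 239.12 w 13.5
224 mid 239.46 w 13.6
226 mid 239.99 w 13.1
228 mid 240.33 w 13.3
230 mid 241.22 w 12.4
232 mid 240.35 w 11.8
234 mid 241.22 w 8.6
236 mid 241.66 w 6.4
238 mid 242.53 w 4.7
240 mid 242.99 w 4.8
242 mid 244.16 w 8.5
244 mid 245.68 w 14.0
```

View pics/c13.png

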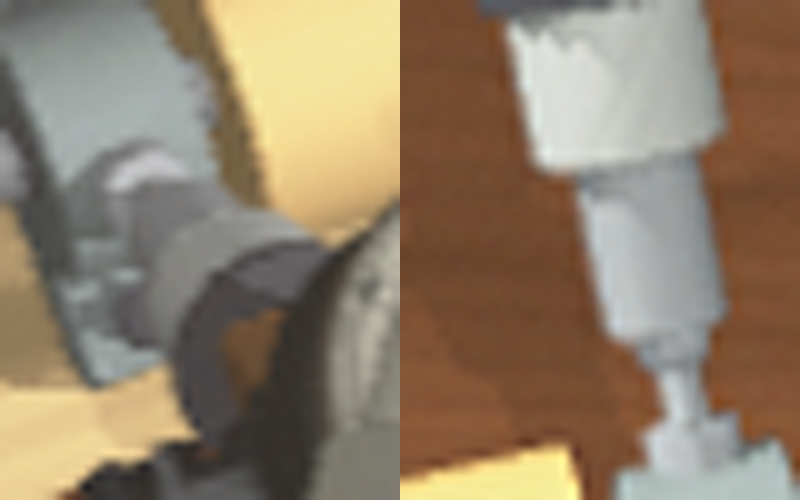

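>>> send_rows([
  {"dp":[0,-0.04,0.06],"twist":0},
  {"dp":[0,-0.07,0.12],"twist":0},
  {"dp":[0,-0.1,0.17],"twist":0},
  {"dp":[0,-0.13,0.23],"twist":0},
  {"dp":[0,-0.17,0.29],"twist":0},
  {"dp":[0,-0.2,0.35],"twist":0},
  {"dp":[0,-0.23,0.4],"twist":0},
  {"dp":[0,-0.23,0.4],"twist":0},
  {"dp":[0,-0.23,0.4],"twist":0},
  {"dp":[0,-0.23,0.4],"twist":0},
])

```text
t: 12.47
eef_pos: [516.7, -147.8, 181.8]
eef_rot: [0.0, 0.823, -0.568, 0.001]
ft_force: [0.8, -0.8, -7.2]
finger_gap: 28.8
```

```bash
cat > look.py <<'E'
from h import *
from m3 import sil
import sys
n=sys.argv[1]
s,R=show()
T=snap('top',f'pics/top{n}.png');S=snap('scene',f'pics/scene{n}.png')
s,R=show(); print('F tool',(R.T@s['ft_force']).round(1))
b=cv2.imread(f'pics/scene{n}.png');a=cv2.imread(f'pics/top{n}.png')
cr=lambda i,x,y,w,h,s: cv2.resize(i[y:y+h,x:x+w],None,fx=s,fy=s,interpolation=cv2.INTER_CUBIC)
cv2.imwrite(f'pics/d{n}.png',np.hstack([cr(a,375,210,40,50,10),cr(b,215,200,40,50,10)]))
for r in sil(f'pics/scene{n}.png',200,250,(212,254)): print(int(r[0]),round(r[1:].mean(),2),round(r[2]-r[1],1),end='; ')
E
python3 look.py 9
```

```text
t 12.47 pos [ 516.7 -147.8  181.8] yaw -69.17 z [ 0.001 -0.001 -1.   ] F [ 0.8 -0.8 -7.2] gap 28.8 q [-0.28  0.04  0.03  1.56 -0.    2.5 ]
t 12.57 pos [ 516.7 -147.8  182. ] yaw -69.17 z [ 0.001 -0.001 -1.   ] F [-0.9 -0.3 -7.9] gap 28.9 q [-0.28  0.04  0.03  1.56 -0.    2.5 ]
F tool [0.  1.  7.9]
200 244.73 4.0; 201 244.89 5.2; 202 244.34 6.9; 203 236.35 22.7; 204 235.14 22.8; 205 234.62 22.8; 206 234.7 22.9; 207 234.92 23.0; 208 235.61 21.7; 209 236.58 20.2; 210 236.71 20.4; 211 236.88 20.6; 212 237.07 20.6; 213 237.19 20.4; 214 237.52 20.3; 215 237.7 20.3; 216 237.91 20.6; 217 238.07 20.7; 218 238.29 20.5; 219 238.44 20.2; 220 238.19 19.3; 221 237.6 17.8; 222 237.52 16.7; 223 238.11 15.8; 224 239.52 13.5; 225 239.89 13.1; 226 239.98 13.2; 227 240.13 13.4; 228 240.31 13.3; 229 240.46 13.5; 230 240.79 13.2; 231 240.97 13.2; 232 241.15 13.3; 233 241.32 13.2; 234 241.69 13.4; 235 241.87 13.3; 236 241.97 13.3; 237 242.09 13.1; 238 241.87 12.2; 239 241.09 9.8; 240 241.29 8.1; 241 244.61 7.3; 242 244.22 8.4; 243 243.69 9.9; 244 245.66 14.0;
```

View pics/d9.png

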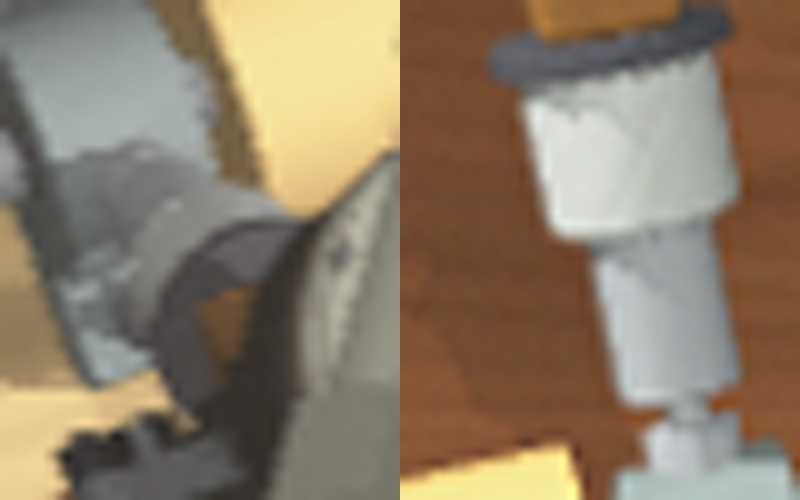

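>>> send_rows([
  {"dp":[0,-0.03,0.05],"twist":0},
  {"dp":[0,-0.05,0.09],"twist":0},
  {"dp":[0,-0.08,0.14],"twist":0},
  {"dp":[0,-0.1,0.18],"twist":0},
  {"dp":[0,-0.13,0.22],"twist":0},
  {"dp":[0,-0.15,0.26],"twist":0},
  {"dp":[0,-0.18,0.31],"twist":0},
  {"dp":[0,-0.2,0.35],"twist":0},
  {"dp":[0,-0.2,0.35],"twist":0},
  {"dp":[0,-0.2,0.35],"twist":0},
])

```text
t: 13.4
eef_pos: [521.4, -146.1, 173.2]
eef_rot: [0.001, 0.823, -0.568, 0.001]
ft_force: [-10.3, -2.4, 6.4]
finger_gap: 28.9
```

```bash
python3 look.py 10
```

```text
t 13.4 pos [ 521.4 -146.1  173.2] yaw -69.2 z [ 0.001 -0.002 -1.   ] F [-10.3  -2.4   6.4] gap 28.9 q [-0.27  0.05  0.03  1.54 -0.    2.51]
t 13.5 pos [ 521.4 -146.1  173.2] yaw -69.2 z [ 0.001 -0.002 -1.   ] F [-11.4  -2.6   6.6] gap 29.0 q [-0.27  0.05  0.03  1.54 -0.    2.51]
F tool [-1.6 11.6 -6.6]
200 224.45 5.6; 201 225.64 3.5; 202 225.68 2.8; 205 245.73 4.4; 206 245.78 5.4; 207 244.94 7.4; 208 237.07 22.3; 209 235.95 22.9; 210 235.62 22.7; 211 235.72 22.8; 212 236.01 22.7; 213 237.2 20.4; 214 237.6 20.1; 215 237.73 20.4; 216 237.89 20.6; 217 238.09 20.7; 218 238.14 20.7; 219 238.53 20.7; 220 238.78 20.5; 221 238.98 20.5; 222 239.11 20.7; 223 239.31 20.4; 224 239.34 19.9; 225 238.91 18.8; 226 238.18 17.0; 227 238.38 16.8; 228 238.85 16.1; 229 240.66 13.1; 230 240.87 13.1; 231 240.97 13.2; 232 241.17 13.3; 233 241.31 13.3; 234 241.49 13.4; 235 241.78 13.3; 236 241.99 13.2; 237 242.19 13.2; 238 242.23 12.9; 239 241.79 11.5; 240 241.06 9.2; 241 242.97 10.6; 242 244.29 8.3; 243 243.72 9.8; 244 245.66 13.9;
```

View pics/d10.png

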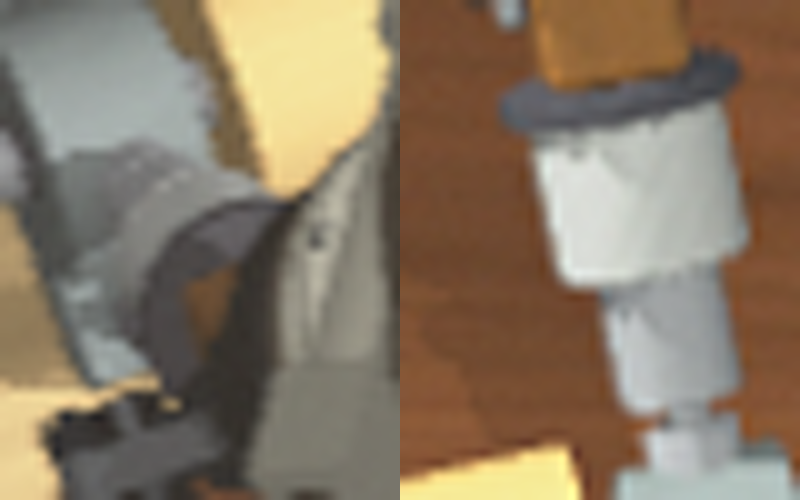

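>>> send_rows([
  {"dp":[0,-0.02,0.08],"twist":0},
  {"dp":[0,-0.02,0.11],"twist":0},
  {"dp":[0,-0.02,0.11],"twist":0},
  {"dp":[0,-0.02,0.11],"twist":0},
  {"dp":[0,-0.02,0.11],"twist":0},
  {"dp":[0,-0.02,0.11],"twist":0},
  {"dp":[0,-0.02,0.11],"twist":0},
  {"dp":[0,-0.02,0.11],"twist":0},
  {"dp":[0,-0.02,0.11],"twist":0},
  {"dp":[0,-0.02,0.11],"twist":0},
])

```text
t: 14.33
eef_pos: [521.6, -146.1, 172.0]
eef_rot: [0.001, 0.823, -0.568, 0.002]
ft_force: [-8.2, -0.8, 7.2]
finger_gap: 28.6
```

```bash
python3 look.py 11
```

```text
t 14.33 pos [ 521.6 -146.1  172. ] yaw -69.21 z [ 0.002 -0.003 -1.   ] F [-8.2 -0.8  7.2] gap 28.6 q [-0.27  0.05  0.02  1.54 -0.    2.51]
t 14.43 pos [ 521.6 -146.   172. ] yaw -69.21 z [ 0.002 -0.003 -1.   ] F [-9.2  0.7  8. ] gap 28.4 q [-0.27  0.05  0.02  1.54 -0.    2.51]
F tool [-3.9  8.3 -8. ]
200 224.22 6.0; 201 225.48 3.8; 202 225.78 3.2; 205 245.35 3.1; 206 245.94 5.0; 207 245.58 6.4; 208 237.86 21.8; 209 236.54 23.3; 210 235.69 22.9; 211 235.72 22.8; 212 235.89 22.9; 213 236.37 22.1; 214 237.47 20.4; 215 237.76 20.3; 216 237.9 20.5; 217 238.09 20.7; 218 238.19 20.7; 219 238.92 19.8; 220 238.73 20.6; 221 238.91 20.6; 222 239.08 20.7; 223 239.28 20.4; 224 239.38 20.0; 225 239.05 19.1; 226 238.53 17.7; 227 238.42 16.9; 228 238.9 16.1; 229 239.91 14.6; 230 240.82 13.2; 231 240.93 13.3; 232 241.15 13.4; 233 241.33 13.3; 234 241.49 13.5; 235 241.8 13.3; 236 241.97 13.2; 237 242.19 13.2; 238 242.24 12.9; 239 241.78 11.5; 240 241.02 9.1; 241 243.09 10.4; 242 244.31 8.2; 243 243.71 9.9; 244 245.68 14.0;
```

View pics/d11.png

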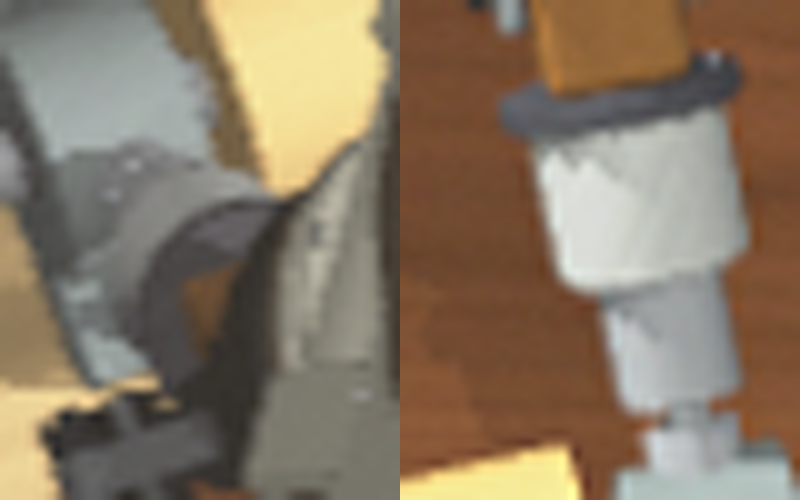

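```bash
python3 -c "
from h import *
a=cv2.imread('pics/scene0.png').astype(int);b=cv2.imread('pics/scene11.png').astype(int)
for n,(x,y,w,h) in dict(jar=(372,258,40,45),blanks=(308,203,30,42),brush=(315,310,38,105)).items(): print(n,abs(a-b)[y:y+h,x:x+w].mean().round(2))
s,R=show(); print((R.T@s['ft_force']).round(1), abs(s['qvel']).max())
print(close_job()); show()
"
```

```text
jar 4.37
blanks 1.49
brush 1.09
t 14.43 pos [ 521.6 -146.   172. ] yaw -69.21 z [ 0.002 -0.003 -1.   ] F [-9.2  0.7  8. ] gap 28.4 q [-0.27  0.05  0.02  1.54 -0.    2.51]
[-3.9  8.3 -8. ] 0.001357645575625306
the job is handed in; nothing more can be done
None
the job is handed in; nothing more can be done
```

I handed the job in at about 14.4 s with the gun still gripped at 110 N and pressed onto the nipple. No verdict is reported, so everything below comes from my own measurements.

**What I did:** I gripped the handle and lifted the gun clear of its stand. The moves cannot tilt the tool, so I leaned the gun about 30° in the jaws by pushing its nozzle against the stand's edge. Then I tightened the grip, lined the gun up with the ball in both views, pushed the coupler on along the nipple's axis and kept pushing.

**Last checks:**
- **Snap:** the coupler's mouth sits about 12 mm past the ball's centre, which matches the seated depth of 11.7 mm. The distance between seat and ball centre was not measured directly.
- **Nozzle:** about 10 to 11 mm in from the images and the tool's travel, and about 12 mm in from the force; at least 7 of the 14 mm is required.
- **Push:** about 14 N along the axis, with about 1.5 N of sideways load in the lean plane and about 4 N along the jaws.
- **Alignment:** the gun leans about 29° against the nipple's 30°, and I estimate the total error at under 3°.
- **Bystanders:** the picture patches of the blanks and the brush are nearly unchanged. The jar's patch changed slightly more, by 4.4 grey levels. I put that down to a shadow, but did not look further.

**Disagreements:** the two cameras' calibrations differed by about 3 to 6 mm, so I did the alignment relative to the ball in the same pictures. The top view no longer showed the ball once the nozzle covered it. Just before the final push, after the snap, the force reading showed a pull of about 4 N, which I took as the snap drawing the coupler in.

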